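# Clamp a thin tube in a one-hand ratchet clamp and keep the squeeze on

### The arm

A 6-joint arm with a two-finger parallel gripper is mounted at the origin on a cart in front of the work surface, level with it; the furniture and walls round the work are solid. World frame = base frame: x ahead of the robot, y to its left, z up, the work surface at z = 0. Lengths are in m, angles in rad, forces in N, time in s.
With the tool pointing down it reaches from about 0.425 to 0.95 m from the base axis. Payload 3.5 kg.
Tool frame: the origin (TCP) lies at the very end of the fingers, on their centre line; the grasp point (between the pads) lies 19 mm behind it; z points along the fingers, y is the line along which they close (so a half turn about z gives the same grasp; the last joint's range is limited). The gripper opens to 85 mm and grips with 20 to 120 N. Pads are 22 mm wide; open, the fingers measure 114 mm over their backs; the gripper's body (76 mm by 85 mm) begins 54 mm behind the grasp point. The pads swing forward as they close: fully open they stand 13 mm farther back than shut.
Start: joints at [-1.483, 0.286, 1.577, -0, 1.279, -0.15], TCP at [0.159, -0.656, 0.231] pointing down, gripper open.
Joint ranges: [-2.77, 2.77], [-0.9, 2.22], [0.21, 2.48], [-1.53, 4.67], [0.24, 2.81], [-2.84, 2.84]. Speed limits (rad/s): [2.79, 2.79, 3.14, 3.14, 3.14, 3.14].

### API

Orientations are given as a unit quaternion [x, y, z, w].
In Python, from plant import ctrl gives the robot as it stands.
- The arm moves only by the tool carry_out, never from a script. Its argument "deltas" is one flat list of numbers, 6 for each row, row after row: the shift along the tool's x, y, z in m, then the turn, a rotation vector about the tool's x, y, z in rad. A call has 1 to 5 rows; each row is the pose to reach, as a shift and turn from the pose commanded when the call began, along the tool's axes at that moment; what a row does not reach only later rows make up. A row lasts 1/8 s, in which the tool goes at most 62.5 mm and 10.7 degrees, less where a joint would pass 70% of its speed; a pose out of reach is approached as far as the arm can. A call with a gripper value outside its range is refused whole. "grip" is the opening in per cent of the stroke, from 0 (shut) to 100 (fully open), set as the call begins (left out, the last holds). The fingers move at their own pace and stop on an object; "grip_force" is the grip in N (left out, the last holds). Time passes only in rows, so rows that repeat a pose let the fingers close. It gives the time, the measured TCP pose, the force, the opening and the grip force at its end, in the units of the state.
- ctrl.get_state(): the state, without advancing time (a new reading comes with each control period).
- ctrl.read_camera(name): name is "scene" or "top" or "wrist"; returns (picture, depth): 420x560x3 uint8, red, green, blue; 420x560 float32, m along the optical axis (not along the pixel's ray), 0 where there is no reading.
- ctrl.camera_model(name): a dict with "intrinsics" (3x3 intrinsics, pixels), "k1" (the pictures are not rectified: a ray, as slopes to the right and down, at radius r is drawn at 1 + k1 r^2 times it, then the intrinsics apply), "extrinsics" (4x4, takes a point from world to camera coordinates); the wrist camera has in their place "hand_eye" (4x4, takes a point from camera to tool coordinates, whose origin is the TCP and whose axes are the flange's). Camera axes: x right, y down, z forward; pixel columns grow to the right and rows downward; lengths in m; the calibration is good to about 2 mm. A picture is of the moment at which its call begins: read the wrist's pose just before it. camera_model takes no time and is no camera call.
- ctrl.sign_off(): hands the job in; it is judged then, once.
Trained networks look in the newest picture that a camera, given by its name, has taken for a name from the list of things; names that differ only in an ending like _2 or _b are one class to them, and where a whole thing is asked for, a point or a joint stands for the part that bears it (a point fixed in the world has none). Each returns a list of dicts, best first, with "score" (0 to 1); they miss things now and then, are a little off and sometimes report something else, mostly with a low value. They report only what shows in the picture. A call takes as long as a camera call. They do not tell look-alikes from the thing itself.
- ctrl.find_in(camera, query): "uv" ([column, row] in pixels, amid what is visible of it).
The state is a dict: "time": time; "qpos": joint angles; "dq": joint speeds; "joint_efforts": joint torques, N m; "eef_pos": TCP position; "tcp_rot": TCP orientation; "contact_force": force on the tool from outside, world axes, zero at the start; "wrist_torque": the same for the moment, N m; "opening": opening from 0.0 (shut) to 1.0 (fully open); "finger_force": force on a finger pad.
Only numpy, scipy, OpenCV 4.12 (cv2) and the standard library are available. Lean on these libraries where they do the work, as an engineer would, in place of code of your own. Each camera call takes 0.05 s, during which the arm holds its last target. There are 200 camera calls.

### The job

Stand the round tube offcut upright in the V of the one-hand ratchet clamp that is bolted down on the bench, let go of it, then pump the clamp's orange trigger until the red rubber pad on the sliding jaw has come up and presses the tube into the V, ready for a tack weld. The tube is thin-walled: stop when the pad is squashed about half-way, never squash it flat, and move the jaw by its trigger only. Finish with the trigger still held squeezed at that pressure (the program ends while holding it), the other tools left where they lie.

Things in the scene. Friction and masses are not known exactly. Their poses are not given: they have to be found in the camera images.
- clamp: the whole clamp, laid on its side and bolted to a steel plate with a grid of holes (160 x 270 mm, top 10 mm over the bench). Origin at bench height under the steel bar, which runs along y at x = 0 (top at 49 mm). +y: from the V to the sliding jaw; +x: from the handle to the jaws; z up. Black housing: x and y within 40 mm of the origin, 67 mm high.
- tube_mid (a point): grey-black round steel tube offcut, 48 mm outside diameter, 90 mm long, about 0.3 kg, standing loose on the bench; this point is its centre, 45 mm over its foot, z along the tube. Grasp it across its diameter near the top. A green drawer case, 0.25 m high, stands behind it (front from x = 0.54 on) and an arbor press to its left (y over 0.43): carry it in front of them.
- v_seat (a point): where the tube's centre (half-way up, 55 mm over the bench) lies when it stands on the plate fully seated in the clamp's V; axes as clamp. The V (90 degrees, 57 mm wide, 50 mm high over the bench) opens toward +y, its arms reach to 9 mm short of this point; the sliding jaw (52 mm high, 61 mm over the bar) faces it 47 to 54 mm away at the start. In the clamp's axes: x = 50, y = 78 mm.
- jaw_pad (a point): centre of the face of the red rubber pad on the sliding jaw, 35 mm over the bench, as it stands unsquashed; pad face 34 x 34 mm, facing the V (toward -y of v_seat's axes). It moves with the jaw. It touches a seated tube when it is 24 mm in +y from v_seat.
- handle_mid (a point): a point on the centre line of the clamp's fixed black pistol handle, 45 mm over the bench; axes as clamp. The handle points from the housing toward -x, leaned 0.15 rad toward -y; 18 mm thick along y, 26 mm high, 118 mm long. In the clamp's axes: x = -66, y = -8 mm.
- trigger_mid (a point): a point on the centre line of the orange trigger, 45 mm over the bench; moves with it. The trigger is 9 mm thick along y, 26 mm high; its lever reaches 40 mm either way from here along its length. At rest it is 42 mm in +y of handle_mid (55 mm over both outsides) and leans 0.15 rad toward +y, fully squeezed 15 mm. Free space of 20 mm below and all above.
- trigger_swing (a joint): angle of the trigger: 0 at rest, grows as it is squeezed toward the handle (-y), 0.30 rad at the stop (26 mm at trigger_mid, whose radius is 88 mm). A spring returns it: 3 N at trigger_mid at rest, 5 N fully squeezed, plus half of the pad's force and 2 N for the jaw's drag while it moves.
- jaw_travel (a joint): travel of the sliding jaw in m, 0 fully open, growing toward the V; the pad touches a seated tube at 0.0295. Ratchet with teeth 6 mm apart: a squeeze past 0.24 rad clicks one tooth on (the jaw comes 6 to 9 mm), one to the stop mostly two (12 mm); when the trigger goes back the jaw stays, or falls back to the last tooth (up to 6 mm) if it is loaded. It cannot be opened again.
- pad_squash (a joint): how far the rubber pad is squashed, in m: 0 free, 0.006 flat, 3 N per mm. The right pressure is about 0.003; over 0.005 dents the tube.
- trigger: the orange trigger lever; its origin is its upright hinge pin in the housing, at x = 24, y = 20 mm in the clamp's axes, 45 mm over the bench
- jaw: the steel bar and sliding jaw (94 x 22 x 30 mm) with its pad; moved by the trigger only; origin and axes: the clamp's, shifting with the jaw
- pad: the red rubber pad on the jaw; origin and axes as the jaw's
- tube: the tube itself; origin at the centre of its foot
- magnet_square: bystander: red welding magnet, 20 x 90 x 55 mm, standing on edge; origin under its centre
- tape_measure: bystander: yellow tape measure, 35 x 98 x 64 mm; origin under its centre
- pliers_red: bystander: pliers with red handles, 202 x 65 x 13 mm, lying; origin under its centre
- square_tube: bystander: square tube offcut, 150 x 35 x 35 mm, lying; origin under its centre
- soapstone: bystander: flat marker stick, 138 x 13 x 9 mm, lying; origin under its centre
- nut: bystander: steel hexagon nut, 30 x 34 x 16 mm, lying; origin under its centre
Things that resemble listed ones, but are neither listed nor needed, are in the scene too. What is shaped like the tube but pink or purple is not meant.

How it is judged:
On the way:
1. the tube stands upright on the base plate in front of the V, within 20 mm of its seat, and has been let go (horizontal distance between tube_mid and v_seat below 0.02 m and angle between tube_mid's own z axis and vertical below 0.08 rad and height (world z) of tube_mid between 0.05 and 0.06 m and contact force between the fingers and tube below 0.1 N and linear speed of tube below 0.02 m/s), for 0.2 s.
At the end, for the whole second after the job is handed in: the tube stands upright on the base plate, its axis within 6 mm of the seat in the V, untouched by the fingers; the pad presses on it with over 2 N and is squashed by 1 to 4.8 mm of its 6 mm; the fingers still hold the trigger squeezed (over 0.03 rad, over 1.5 N) (horizontal distance between tube_mid and v_seat below 0.006 m and angle between tube_mid's own z axis and vertical below 0.08 rad and height (world z) of tube_mid between 0.05 and 0.06 m and contact force between the fingers and tube below 0.1 N and linear speed of tube below 0.02 m/s and value of joint pad_squash between 0.001 and 0.0048 m and contact force between pad and tube above 2 N and value of joint trigger_swing above 0.03 rad and contact force between the fingers and trigger above 1.5 N); the arm keeps its last pose, push and grip.
It fails at once if the pad is squashed flat (over 5.3 mm), which dents the tube (value of joint pad_squash above 0.0053 m).
It fails at once if the sliding jaw is pushed by the robot itself instead of by the trigger (over 6 N) (contact force between any of the fingers, the arm and jaw above 6 N).
It fails at once if the tube is knocked over (angle between tube_mid's own z axis and vertical above 0.7 rad).
It fails at once if one of the other tools is shifted by more than 30 mm (distance of any of magnet_square, tape_measure, pliers_red, square_tube, soapstone, nut from where it was at the start of the episode above 0.03 m).
It also fails if it takes over 72 s, if anything falls off the work surface, if the arm or the gripper's body presses on something with over 40 N, if the wrist force passes 120 N, or if a joint passes its speed limit or range.

## Working session

There is one attempt and no reset: what is moved stays moved. The work goes in short steps, Python scripts to look and compute and a tool call to move; the robot and the scene stay as the last step left them, time stands still between calls to the robot, and variables do not carry over. Pictures are saved under pics/ and viewed, at most 10 in all, crops included, and the job is handed in when it is done.

Besides the shell and the picture viewer there is one more tool, called after ">>>" as name(argument=value, ...) on one line, values as JSON. carry_out: Moves the arm, as the interface text tells. Its arguments: {"type":"object","properties":{"deltas":{"type":"array"},"grip":{"type":"number"},"grip_force":{"type":"number"}},"required":["deltas"]}

```bash
mkdir -p pics; cat > h.py <<'E'
from plant import ctrl
import numpy as np, cv2
from scipy.spatial.transform import Rotation as R
def cam(n):
    s=ctrl.get_state(); im,d=ctrl.read_camera(n); m=ctrl.camera_model(n)
    if n=="wrist":
        T=np.eye(4);T[:3,:3]=R.from_quat(s["tcp_rot"]).as_matrix();T[:3,3]=s["eef_pos"]
        W=T@np.array(m["hand_eye"])
    else: W=np.linalg.inv(np.array(m["extrinsics"]))
    K=np.array(m["intrinsics"],float);k=float(m["k1"])
    v,u=np.mgrid[:420,:560].astype(np.float32)
    p=cv2.undistortPoints(np.stack([u.ravel(),v.ravel()],1)[:,None].astype(np.float64),K,np.array([k,0,0,0,0.]))[:,0].reshape(420,560,2)
    P=np.dstack([p*d[...,None],d])@W[:3,:3].T+W[:3,3]
    P[d==0]=np.nan
    return im,P
def save(n,im,s=1,box=None):
    if box: im=im[box[1]:box[3],box[0]:box[2]]
    cv2.imwrite("pics/"+n+".png",cv2.resize(im[...,::-1],None,fx=s,fy=s))
def local(v):
    "world vector -> tool axes"
    return R.from_quat(ctrl.get_state()["tcp_rot"]).inv().apply(v)
E
cat > a.py <<'E'
from h import *
for n in["top","scene"]:
    im,P=cam(n);save(n+"0",im,1.4);np.savez("/tmp/"+n,im=im,P=P)
    for q in["clamp","tube","v_seat","jaw_pad","trigger_mid","handle_mid"]:
        for r in ctrl.find_in(n,q)[:3]:
            u,v=map(int,np.round(r["uv"]));print(n,q,round(r["score"],2),u,v,P[v,u].round(3))
s=ctrl.get_state();print(s["time"],s["eef_pos"],s["tcp_rot"],s["opening"],s["contact_force"])
E
python3 a.py
```

```text
top clamp 0.77 354 224 [ 0.549 -0.108  0.012]
top clamp 0.35 438 259 [ 0.476 -0.305  0.008]
top tube 0.76 234 260 [ 0.45   0.173 -0.   ]
top tube 0.7 189 257 [ 0.452  0.28  -0.   ]
top tube 0.66 219 229 [0.521 0.213 0.011]
top v_seat 0.65 352 222 [ 0.545 -0.098  0.048]
top v_seat 0.15 318 226 [ 0.53  -0.019  0.055]
top jaw_pad 0.97 321 222 [ 0.551 -0.029  0.005]
top trigger_mid 0.54 376 257 [ 0.465 -0.151  0.059]
top handle_mid 0.82 356 223 [ 0.552 -0.113  0.01 ]
top handle_mid 0.3 255 301 [0.357 0.116 0.006]
scene clamp 0.75 313 201 [ 0.532 -0.062  0.046]
scene tube 0.89 260 265 [0.497 0.22  0.084]
scene tube 0.8 267 300 [0.429 0.287 0.089]
scene tube 0.56 296 274 [0.429 0.181 0.061]
scene v_seat 0.76 317 202 [ 0.519 -0.06   0.05 ]
scene v_seat 0.48 287 357 [ 0.354  0.324 -0.003]
scene jaw_pad 0.56 299 209 [ 0.542 -0.008  0.052]
scene jaw_pad 0.46 328 285 [ 0.374  0.124 -0.   ]
scene handle_mid 0.66 313 201 [ 0.532 -0.062  0.046]
0.7 [ 0.15903915 -0.65599293  0.23138651] [9.92938263e-01 1.18632223e-01 1.82698899e-06 2.98103250e-05] 1.0017628268702303 [ 0.30438126  0.0219048  -0.40788815]
```

View pics/top0.png

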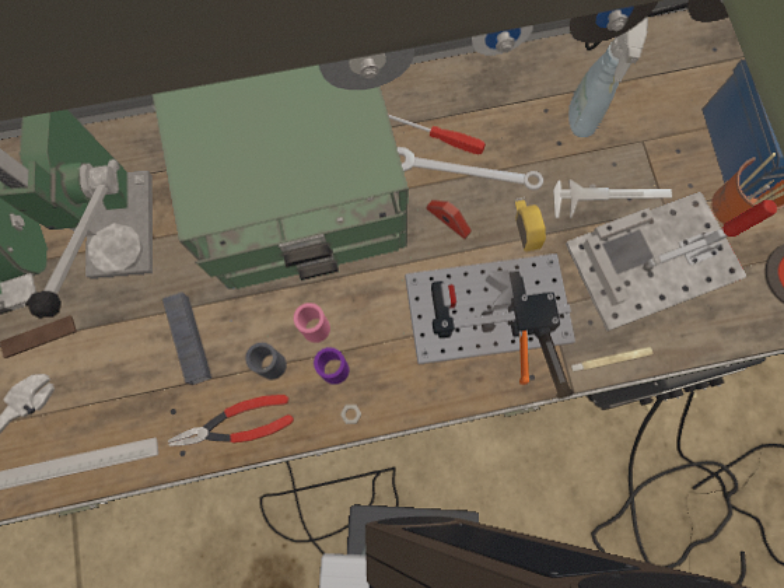

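View pics/scene0.png

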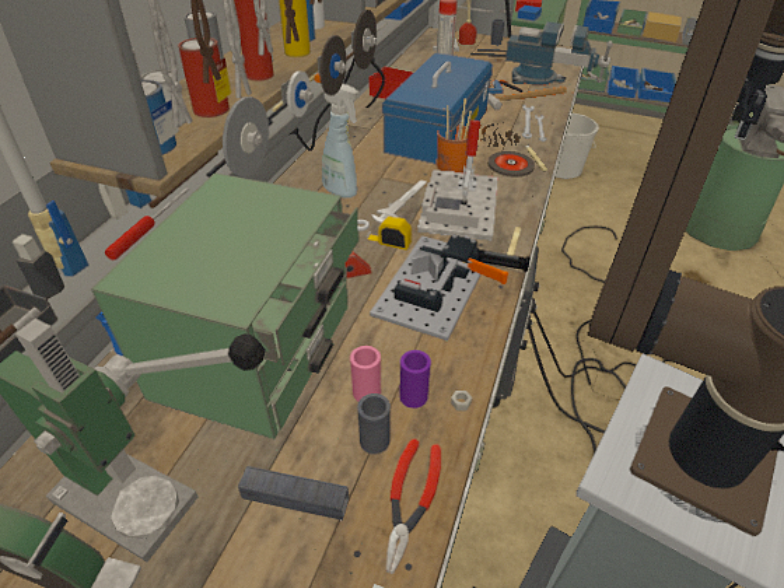

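The top view shows the clamp at about (490,310) with the trigger and handle pointing down. The dark tube is at (265,360), with the pink and purple look-alikes to its right. Next I measure from the stored depth.

```bash
python3 - <<'E'
import numpy as np,cv2
for n in["top","scene"]:
    f=np.load(f"/tmp/{n}.npz");P=f["P"].reshape(-1,3);C=f["im"].reshape(-1,3).astype(int)
    x,y,z=P.T
    def rect(m,t):
        r=cv2.minAreaRect((P[m][:,:2]*1000).astype(np.float32));print(n,t,m.sum(),[np.round(a,1) for a in r], np.median(z[m]).round(4),P[m].mean(0).round(4))
    near=(x>.35)&(x<.62)&(y>-.26)&(y<.04)
    rect(near&(z>.0635)&(z<.075),"housing")
    rect(near&(z>.006)&(z<.014)&(abs(C[:,0]-C[:,2])<25)&(C.sum(1)>250),"plate")
    sp=C[:,0]-C[:,2]>110
    rect(near&sp&(C[:,1]>C[:,0]*.3)&(z>.02),"trigger")
    rect(near&sp&(C[:,1]<C[:,0]*.3)&(z>.015)&(x<.6),"pad")
    t=(abs(x-.44)<.06)&(abs(y-.27)<.05)&(z>.083)&(z<.1)&(C.max(1)-C.min(1)<30)
    rect(t,"tube top")
E
```

```text
top housing 175 [array([ 543.9, -163.9]), array([55.2, 66.7]), np.float64(9.4)] 0.0645 [ 0.5456 -0.1666  0.0649]
top plate 3451 [array([ 540.2, -110.4]), array([161.2, 299.9]), np.float64(0.5)] 0.0092 [ 0.5425 -0.0736  0.0093]
top trigger 129 [array([ 470.7, -148.9]), array([83.3,  9.7]), np.float64(0.4)] 0.0569 [ 0.4698 -0.1485  0.0569]
top pad 0 [array([0., 0.]), array([0., 0.]), np.float64(0.0)] nan [nan nan nan]
top tube top 189 [array([442.4, 265.7]), array([46.3, 46.3]), np.float64(89.4)] 0.089 [0.4423 0.2655 0.0889]
scene housing 60 [array([ 547.2, -163.8]), array([51.4, 60.3]), np.float64(11.7)] 0.0644 [ 0.5507 -0.1677  0.0647]
scene plate 1545 [array([ 543.3, -111.3]), array([160.9, 301.5]), np.float64(2.3)] 0.0093 [ 0.534  -0.0376  0.0093]
scene trigger 229 [array([ 472.5, -157.6]), array([88.8, 38.7]), np.float64(0.3)] 0.0486 [ 0.4682 -0.1445  0.048 ]
scene pad 3 [array([570.4, -27.6]), array([16.9,  0.3]), np.float64(15.1)] 0.0509 [ 0.5704 -0.0276  0.0511]
scene tube top 227 [array([443. , 268.8]), array([46.2, 46.5]), np.float64(75.9)] 0.0887 [0.4422 0.2692 0.0882]
  return _methods._mean(a, axis=axis, dtype=dtype,
  ret = ret.dtype.type(ret / rcount)
<stdin>:6: RuntimeWarning: Mean of empty slice.
  ret = um.true_divide(
```

>>> carry_out(deltas=[0.06,-0.04,-0.01,0,0,-0.15,0.11,-0.08,-0.02,0,0,-0.3,0.16,-0.12,-0.02,0,0,-0.45,0.21,-0.155,-0.02,0,0,-0.6,0.26,-0.19,-0.02,0,0,-0.75])

```text
time: 1.32
eef_pos: [0.3607, -0.4168, 0.2518]
tcp_rot: [0.879, 0.476, 0.0, 0.001]
contact_force: [1.3, -0.3, -0.1]
opening: 0.997
finger_force: 0.0
```

```bash
cat > g.py <<'E'
import sys
from h import *
s=ctrl.get_state();t=np.array(eval(sys.argv[1]));r=R.from_quat(s["tcp_rot"])
m=r.as_matrix();psi=np.degrees(np.arctan2(m[1,0],m[0,0]))
print("t",round(s["time"],2),"p",np.round(s["eef_pos"],4),"psi",psi.round(1),"q",np.round(s["qpos"],2),"F",np.round(s["contact_force"],1),"op",round(s["opening"],3),"ff",s["finger_force"])
G=R.from_matrix(np.array([[1,0,0],[0,-1,0],[0,0,-1]]))
for k in t.reshape(-1,4):
    want=R.from_euler("z",k[3],degrees=True)*G
    print("delta",r.inv().apply(k[:3]-s["eef_pos"]).round(4),"rot",(r.inv()*want).as_rotvec().round(4))
E
python3 g.py "[[.48,-.1,.25,90],[.4425,.267,.2,90]]"
```

```text
t 1.32 p [ 0.3607 -0.4168  0.2518] psi 56.9 q [-1.04 -0.    1.86  0.    1.28 -0.46] F [ 1.3 -0.3 -0.1] op 0.997 ff 0.0
delta [ 0.3304 -0.0733  0.0016] rot [ 0.0009  0.0007 -0.5784]
delta [ 0.6173 -0.3054  0.0512] rot [ 0.0009  0.0007 -0.5784]
```

>>> carry_out(deltas=[0.06,-0.015,0,0,0,-0.13,0.12,-0.03,0,0,0,-0.26,0.18,-0.04,0,0,0,-0.39,0.24,-0.055,0,0,0,-0.5,0.3,-0.07,0,0,0,-0.578])

```text
time: 1.95
eef_pos: [0.4669, -0.1275, 0.2518]
tcp_rot: [0.708, 0.706, 0.0, 0.001]
contact_force: [1.0, 0.8, -0.2]
opening: 0.999
finger_force: 0.0
```

>>> carry_out(deltas=[0,0,0,0,0,0,0,0,0,0,0,0])

```text
time: 2.2
eef_pos: [0.4664, -0.1295, 0.2515]
tcp_rot: [0.709, 0.706, -0.0, 0.0]
contact_force: [-0.1, 0.3, -0.6]
opening: 1.0
finger_force: 0.0
```

```bash
python3 g.py "[[.44,.267,.2,90]]"; python3 - <<'E'
from h import *
im,P=cam("wrist");save("w1",im,1.4);np.savez("/tmp/w1",im=im,P=P)
x,y,z=P.reshape(-1,3).T
m=(z>.06)&(z<.075);print(m.sum(),P.reshape(-1,3)[m].mean(0) if m.any() else 0,np.nanmin(x),np.nanmax(x),np.nanmin(y),np.nanmax(y))
f=np.load("/tmp/top.npz");Q=f["P"].reshape(-1,3);m=(Q[:,2]>.1)&(Q[:,2]<.28)&(Q[:,0]>.45)&(Q[:,0]<.75)&(abs(Q[:,1])<.4);print("case",np.percentile(Q[m],[1,99],axis=0))
E
```

```text
t 2.2 p [ 0.4664 -0.1295  0.2515] psi 89.7 q [-0.48 -0.16  2.01 -0.    1.29 -0.48] F [-0.1  0.3 -0.6] op 1.0 ff 0.0
delta [ 0.3964 -0.0282  0.0512] rot [ 0.0002  0.0007 -0.0045]
5011 [ 0.57902236 -0.16168021  0.06199615] -0.7177429530995607 0.8298903639574444 -1.4456857771587652 0.21284510869216736
case [[0.54929542 0.05850663 0.17257911]
 [0.74787688 0.38740114 0.25186449]]
```

View pics/w1.png

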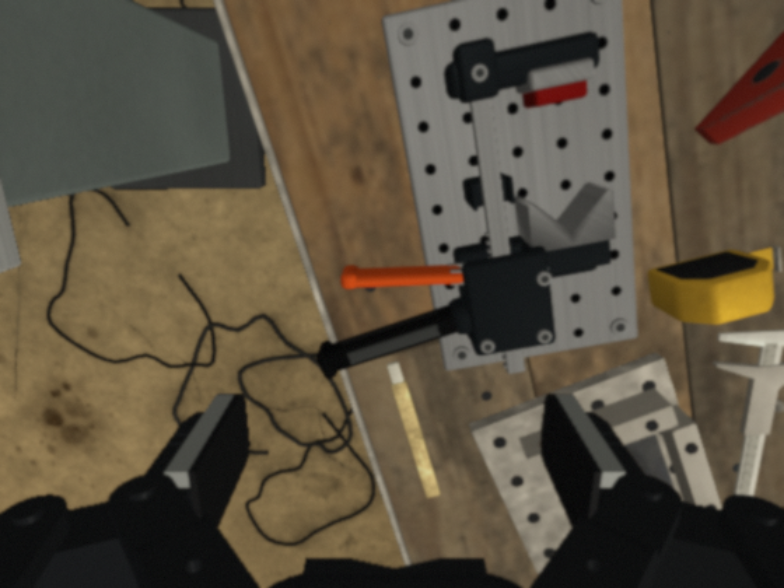

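The wrist view shows the clamp clearly, magnified 1.4 times: housing (508,302), V (565,215), red pad (555,95), trigger (400,277) and handle (395,340).

```bash
cat > m.py <<'E'
from h import *
f=np.load("/tmp/w1.npz");P=f["P"];C=f["im"].astype(int);u=np.mgrid[:420,:560]
x,y,z=np.moveaxis(P,2,0)
def rect(m,t,zt):
    n,l,st,_=cv2.connectedComponentsWithStats(m.astype(np.uint8))
    k=1+np.argmax(st[1:,4]);m=l==k
    r=cv2.minAreaRect((P[m][:,:2]*1000).astype(np.float32));print(t,m.sum(),[np.round(a,1) for a in r],np.median(z[m]).round(4))
    return r
R0=(x>.33)&(x<.68)&(y>-.26)&(y<.05)
rect(R0&(z>.0635)&(z<.075),"housing",0)
rect(R0&(z>.057)&(z<.0635)&(y>-.08),"jawtop61",0)
rect(R0&(z>.045)&(z<.057)&(y>-.06),"jaw52",0)
rect(R0&(z>.044)&(z<.056)&(y<-.05)&(x>.55)&(C.min(2)>70),"V",0)
rect(R0&(z>.044)&(C.max(2)-C.min(2)>110)&(x<.53),"trigger",0)
rect(R0&(z>.044)&(z<.065)&(C.max(2)<90)&(x<.515),"handle",0)
m=(z>.006)&(z<.014)&(x>.45)&(C.max(2)-C.min(2)<25)&(C.sum(2)>250)&R0
rect(m,"plate",0)
red=R0&(C[...,0]>130)&(C[...,1]<60)&(x>.5)&(x<.64)
print("red",red.sum(),P[red][:,:].min(0),P[red].max(0),P[red].mean(0))
E
python3 m.py
```

```text
housing 83 [array([ 565.2, -144.5]), array([9. , 9.2]), np.float64(45.8)] 0.0655
jawtop61 120 [array([516.1, -17.2]), array([10.1,  9.2]), np.float64(87.6)] 0.0595
jaw52 4479 [array([546.3, -27.2]), array([94.5, 62.3]), np.float64(3.9)] 0.0512
V 1288 [array([ 585. , -109.2]), array([56.7, 34.8]), np.float64(10.8)] 0.0489
trigger 708 [array([ 470.4, -148.4]), array([10.8, 83. ]), np.float64(89.8)] 0.0565
handle 2236 [array([ 471.4, -189.2]), array([132.1,  44.5]), np.float64(33.2)] 0.0562
plate 21363 [array([559.8, -94.7]), array([158.3, 268.5]), np.float64(10.7)] 0.009
red 21 [ 0.50008609 -0.15055911  0.05511346] [ 0.51186739 -0.14313847  0.05800842] [ 0.50443675 -0.14546563  0.05602623]
```

>>> carry_out(deltas=[0.06,-0.005,0,0,0,0,0.12,-0.01,0,0,0,0,0.18,-0.02,0.01,0,0,0,0.24,-0.02,0.02,0,0,0,0.3,-0.025,0.03,0,0,0])

```text
time: 2.88
eef_pos: [0.4436, 0.1708, 0.2214]
tcp_rot: [0.71, 0.704, 0.0, 0.001]
contact_force: [1.3, -0.4, 0.3]
opening: 0.999
finger_force: 0.0
```

```bash
python3 - <<'E'
from h import *
im,P=cam("wrist");C=im.astype(int);x,y,z=np.moveaxis(P,2,0)
m=(abs(x-.4425)<.045)&(abs(y-.267)<.045)&(z>.08)&(z<.1)
c,r=cv2.minEnclosingCircle((P[m][:,:2]*1000).astype(np.float32));print(m.sum(),c,r,np.percentile(P[m]*1000,[1,99],axis=0).round(1))
E
python3 g.py "[[.4425,.267,.13,90],[.4425,.267,.056,90]]"
```

```text
1837 (442.64971923828125, 267.5366516113281) 23.915102005004883 [[419.8 244.6  81.1]
 [465.5 290.1  90.7]]
t 2.92 p [0.4412 0.1767 0.2198] psi 89.8 q [ 0.16 -0.16  2.06  0.01  1.24  0.17] F [-2.8  2.8 -1.3] op 0.998 ff 0.0
delta [0.0899 0.0012 0.0902] rot [-0.0024 -0.0048 -0.0038]
delta [0.0895 0.0014 0.1642] rot [-0.0024 -0.0048 -0.0038]
```

>>> carry_out(deltas=[0.05,0,0.02,0,0,0,0.09,0,0.04,0,0,0,0.09,0,0.06,0,0,0,0.09,0,0.06,0,0,0])

```text
time: 3.42
eef_pos: [0.4429, 0.2592, 0.1593]
tcp_rot: [0.71, 0.705, -0.002, -0.001]
contact_force: [-0.3, 0.4, -0.0]
opening: 1.001
finger_force: 0.0
```

```bash
python3 g.py "[[.4426,.2675,.056,90]]"
```

```text
t 3.42 p [0.4429 0.2592 0.1593] psi 89.6 q [ 0.33  0.    2.03 -0.    1.11  0.34] F [-0.3  0.4 -0. ] op 1.001 ff 0.0
delta [8.500e-03 1.000e-04 1.033e-01] rot [-0.0042  0.0018 -0.0071]
```

>>> carry_out(deltas=[0.0085,0,0.04,0,0,0,0.0085,0,0.075,0,0,0,0.0085,0,0.104,0,0,0,0.0085,0,0.104,0,0,0])

```text
time: 3.92
eef_pos: [0.4428, 0.2674, 0.056]
tcp_rot: [0.71, 0.704, -0.002, -0.001]
contact_force: [0.7, 0.6, -0.1]
opening: 0.995
finger_force: 0.0
```

>>> carry_out(deltas=[0,0,0,0,0,0,0,0,0,0,0,0,0,0,0,0,0,0,0,0,0,0,0,0,0,0,0,0,0,0], grip=40, grip_force=35)

```text
time: 4.55
eef_pos: [0.4448, 0.2697, 0.0595]
tcp_rot: [0.709, 0.705, 0.001, 0.001]
contact_force: [-1.1, -1.2, 7.1]
opening: 0.55
finger_force: 35.9
```

```bash
python3 g.py "[[.4426,.2675,.056,90]]"
```

```text
t 4.55 p [0.4448 0.2697 0.0595] psi 89.7 q [ 0.35  0.16  2.07 -0.    0.9   0.35] F [-1.1 -1.2  7.1] op 0.55 ff 35.89880246669054
delta [-0.0022 -0.0022  0.0035] rot [ 0.0033 -0.0007 -0.0045]
```

>>> carry_out(deltas=[0,0,-0.05,0,0,0,0,0,-0.1,0,0,0,-0.04,0,-0.145,0,0,-0.05,-0.1,0,-0.145,0,0,-0.1,-0.16,0,-0.145,0,0,-0.19])

```text
time: 5.18
eef_pos: [0.4423, 0.108, 0.203]
tcp_rot: [0.637, 0.771, 0.001, 0.001]
contact_force: [0.2, 0.2, -2.9]
opening: 0.549
finger_force: 37.8
```

```bash
python3 g.py "[[.46,-.08,.2,100.7],[.5801,-.0832,.2,100.7]]"
```

```text
t 5.17 p [0.4423 0.108  0.203 ] psi 100.9 q [ 0.02 -0.19  2.13 -0.    1.21 -0.17] F [ 0.2  0.2 -2.9] op 0.549 ff 37.83060035202652
delta [-0.188  -0.018   0.0031] rot [0.0018 0.0006 0.0028]
delta [-0.2138  0.0993  0.0033] rot [0.0018 0.0006 0.0028]
```

>>> carry_out(deltas=[-0.06,-0.005,0,0,0,0,-0.12,-0.01,0,0,0,0,-0.17,0.01,0,0,0,0,-0.2,0.055,0,0,0,0,-0.214,0.1,0,0,0,0])

```text
time: 5.8
eef_pos: [0.5811, -0.0846, 0.2019]
tcp_rot: [0.64, 0.769, -0.0, -0.0]
contact_force: [-0.3, -0.5, -2.1]
opening: 0.549
finger_force: 37.9
```

>>> carry_out(deltas=[0,0,0,0,0,0,0,0,0,0,0,0])

```text
time: 6.05
eef_pos: [0.5793, -0.0823, 0.2013]
tcp_rot: [0.639, 0.77, -0.0, -0.001]
contact_force: [0.2, -1.2, -2.9]
opening: 0.55
finger_force: 38.1
```

```bash
python3 g.py "[[.5801,-.0832,.074,100.7]]"; python3 - <<'E'
from h import *
im,P=cam("wrist");save("w2",im,1.4)
E
```

```text
t 6.05 p [ 0.5793 -0.0823  0.2013] psi 100.6 q [-0.31  0.12  1.83 -0.    1.2  -0.5 ] F [ 0.2 -1.2 -2.9] op 0.55 ff 38.078610487282276
delta [-0.0012  0.0009  0.1273] rot [-0.0023 -0.0012 -0.0014]
```

View pics/w2.png

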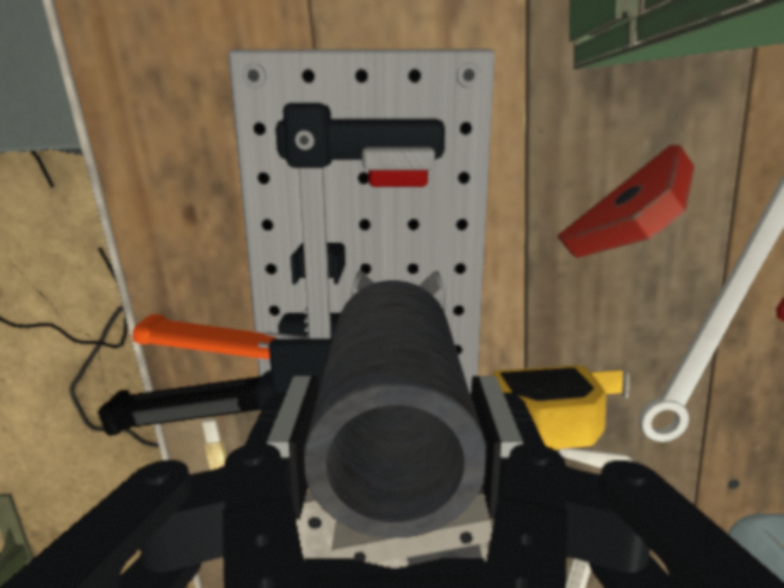

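>>> carry_out(deltas=[0.002,0.001,0.04,-0.002,-0.001,0,0.002,0.001,0.08,-0.002,-0.001,0,0.002,0.001,0.11,-0.002,-0.001,0,0.002,0.001,0.12,-0.002,-0.001,0,0.002,0.001,0.12,-0.002,-0.001,0])

```text
time: 6.72
eef_pos: [0.5803, -0.08, 0.0825]
tcp_rot: [0.639, 0.769, 0.0, 0.001]
contact_force: [0.2, 0.9, -3.5]
opening: 0.544
finger_force: 39.2
```

>>> carry_out(deltas=[0,0,0.002,0,0,0,0,0,0.004,0,0,0,0,0,0.006,0,0,0,0,0,0.006,0,0,0])

```text
time: 7.22
eef_pos: [0.5813, -0.0807, 0.0766]
tcp_rot: [0.639, 0.769, 0.001, 0.002]
contact_force: [1.3, 0.7, -1.8]
opening: 0.541
finger_force: 39.3
```

```bash
python3 g.py "[[.5801,-.0832,.0695,100.7]]"
```

```text
t 7.22 p [ 0.5813 -0.0807  0.0766] psi 100.6 q [-0.31  0.27  1.91  0.    0.96 -0.5 ] F [ 1.3  0.7 -1.8] op 0.541 ff 39.30387591943145
delta [-0.0023 -0.0017  0.0071] rot [ 0.0032  0.0015 -0.0018]
```

>>> carry_out(deltas=[0,0,0.002,0,0,0,0,0,0.004,0,0,0,0,0,0.006,0,0,0,0,0,0.006,0,0,0])

```text
time: 7.72
eef_pos: [0.5808, -0.0805, 0.0699]
tcp_rot: [0.639, 0.769, 0.001, 0.001]
contact_force: [0.9, 0.9, -2.9]
opening: 0.545
finger_force: 39.2
```

```bash
python3 g.py "[[.5801,-.0832,.0695,100.7]]"; python3 - <<'E'
from h import *
for n in("top","scene"):
    im,P=cam(n);x,y,z=np.moveaxis(P,2,0)
    m=(abs(x-.58)<.035)&(abs(y+.081)<.035)&(z>.085)&(z<.125)&(im.max(2)>20)
    print(n,m.sum(),np.percentile(z[m],[10,50,90]) if m.any() else 0)
E
```

```text
t 7.72 p [ 0.5808 -0.0805  0.0699] psi 100.6 q [-0.31  0.28  1.91  0.    0.95 -0.5 ] F [ 0.9  0.9 -2.9] op 0.545 ff 39.163281347136945
delta [-0.0026 -0.0012  0.0004] rot [ 0.0019  0.0008 -0.0018]
top 0 0
scene 301 [0.08776004 0.09772671 0.11616618]
```

>>> carry_out(deltas=[0,0,0.001,0,0,0,0,0,0.002,0,0,0,0,0,0.003,0,0,0,0,0,0.003,0,0,0])

```text
time: 8.32
eef_pos: [0.5811, -0.0807, 0.0693]
tcp_rot: [0.639, 0.769, 0.0, 0.001]
contact_force: [-3.4, 2.2, 7.2]
opening: 0.548
finger_force: 40.3
```

>>> carry_out(deltas=[0,0,0.001,0,0,0,0,0,0.001,0,0,0,0,0,0.001,0,0,0])

```text
time: 8.7
eef_pos: [0.5812, -0.0808, 0.0693]
tcp_rot: [0.639, 0.77, -0.0, 0.001]
contact_force: [-5.6, 3.3, 12.2]
opening: 0.547
finger_force: 40.7
```

>>> carry_out(deltas=[0.001,-0.001,-0.001,0,0,0,0.002,-0.002,-0.002,0,0,0,0.002,-0.002,-0.002,0,0,0])

```text
time: 9.07
eef_pos: [0.5798, -0.0795, 0.0694]
tcp_rot: [0.639, 0.769, 0.001, 0.003]
contact_force: [2.0, 0.0, 3.5]
opening: 0.545
finger_force: 39.6
```

>>> carry_out(deltas=[0,0,0,0,0,0,0,0,0,0,0,0,0,0,0,0,0,0,0,0,0,0,0,0], grip=75)

```text
time: 9.57
eef_pos: [0.5782, -0.0789, 0.0679]
tcp_rot: [0.639, 0.769, 0.0, 0.001]
contact_force: [0.4, 0.5, 0.2]
opening: 0.751
finger_force: 0.0
```

```bash
python3 g.py "[[.5801,-.0832,.2,100.7]]"
```

```text
t 9.57 p [ 0.5782 -0.0789  0.0679] psi 100.6 q [-0.31  0.28  1.92 -0.    0.95 -0.49] F [0.4 0.5 0.2] op 0.751 ff 0.0
delta [-0.0047  0.0012 -0.1321] rot [ 0.001   0.0006 -0.0016]
```

>>> carry_out(deltas=[0,0,-0.05,0,0,0,0,0,-0.1,0,0,0,0,0,-0.15,0,0,0,-0.03,-0.03,-0.17,0,0,0.16,-0.06,-0.06,-0.17,0,0,0.32])

```text
time: 10.2
eef_pos: [0.531, -0.1499, 0.2414]
tcp_rot: [0.754, 0.656, 0.002, 0.004]
contact_force: [0.8, -0.3, -1.3]
opening: 0.746
finger_force: 0.0
```

```bash
python3 g.py "[[.479,-.1736,.22,10.7]]"; python3 - <<'E'
from h import *
im,P=cam("wrist");x,y,z=np.moveaxis(P,2,0)
m=(abs(x-.58)<.04)&(abs(y+.081)<.04)&(z>.09)&(z<.115)
c,r=cv2.minEnclosingCircle((P[m][:,:2]*1000).astype(np.float32));print(m.sum(),c,r,np.percentile(P[m]*1000,[1,50,99],axis=0).round(1))
E
```

```text
t 10.2 p [ 0.531  -0.1499  0.2414] psi 82.1 q [-0.46  0.    1.88  0.    1.26 -0.32] F [ 0.8 -0.3 -1.3] op 0.746 ff 0.0
delta [-0.0306 -0.0484  0.0211] rot [ 0.008  -0.0027  1.2454]
1629 (578.0887451171875, -81.50593566894531) 23.993648529052734 [[ 554.9 -104.3   91.4]
 [ 580.2  -80.4   98.9]
 [ 600.9  -58.5  100.5]]
```

>>> carry_out(deltas=[-0.006,-0.01,0,0,0,0.18,-0.012,-0.02,0,0,0,0.36,-0.018,-0.03,0,0,0,0.54,-0.024,-0.04,0,0,0,0.72,-0.03,-0.048,0,0,0,0.9], grip=100, grip_force=30)

```text
time: 10.88
eef_pos: [0.4781, -0.1721, 0.2378]
tcp_rot: [0.965, 0.262, 0.001, 0.0]
contact_force: [-0.5, -0.3, -0.1]
opening: 1.002
finger_force: 0.0
```

>>> carry_out(deltas=[0,0,0.01,0,0,0.18,0,0,0.02,0,0,0.35,0,0,0.02,0,0,0.35,0,0,0.02,0,0,0.35])

```text
time: 11.38
eef_pos: [0.4788, -0.1722, 0.2184]
tcp_rot: [0.996, 0.094, 0.001, 0.0]
contact_force: [1.2, -0.5, 0.1]
opening: 1.0
finger_force: 0.0
```

```bash
python3 g.py "[[.479,-.1736,.1,10.7],[.479,-.1736,.028,10.7]]"; python3 - <<'E'
from h import *
im,P=cam("wrist");save("w3",im,1.4);np.savez("/tmp/w3",im=im,P=P)
E
```

```text
t 11.38 p [ 0.4788 -0.1722  0.2184] psi 10.8 q [-0.55 -0.07  1.99  0.    1.22  0.84] F [ 1.2 -0.5  0.1] op 1.0 ff 0.0
delta [-0.0003  0.0013  0.1184] rot [ 0.0011 -0.0021  0.0018]
delta [-0.0005  0.0012  0.1904] rot [ 0.0011 -0.0021  0.0018]
```

View pics/w3.png

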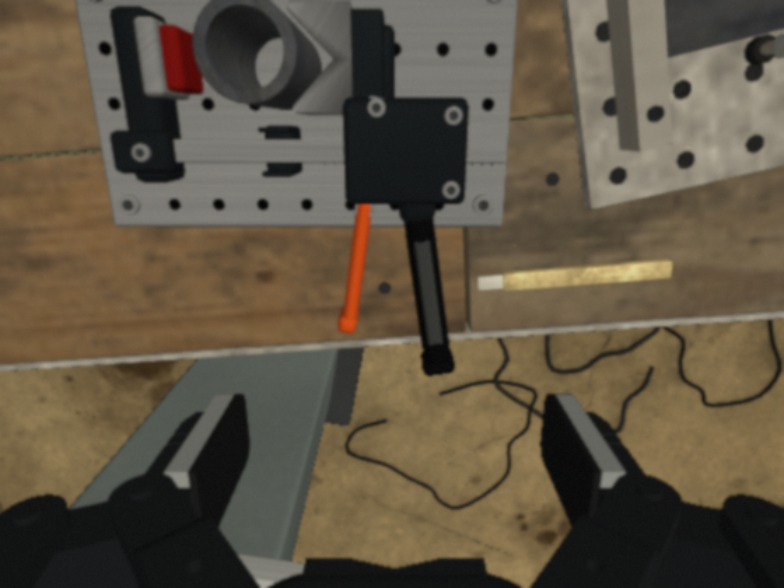

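Tube standing at the V mouth (245,50), pad at (180,60), trigger (357,270) and handle (430,290) lie between the fingers. Next I set up a jaw gauge and descend.

```bash
cat > jaw.py <<'E'
from h import *
import sys
O=np.array([.5454,-.1692]);a=np.radians(10.7);A=np.array([[np.cos(a),np.sin(a)],[-np.sin(a),np.cos(a)]])
def jaw(n,IP=None):
    im,P=IP or cam(n);c=(P[...,:2]-O)@A.T*1000;z=P[...,2]*1000;C=im.astype(int)
    x,y=c[...,0],c[...,1]
    dark=(C.max(2)<75)&(z>40)&(z<66)&(x>-25)&(x<75)&(y>85)&(y<175)   # jaw block, all dark
    red=(C[...,0]>90)&(C[...,1]<.4*C[...,0])&(C[...,2]<.5*C[...,0])&(x>20)&(x<80)&(y>85)&(y<160)&(z>15)
    hub=dark&(x<18)&(z>56)
    tube=(z>93)&(z<106)&(abs(x-50)<40)&(abs(y-78)<40)
    o=[n]
    for k,m in(("jaw",dark&(x>20)),("hub",hub),("red",red),("tubetop",tube)):
        if m.sum()>5:
            q=c[m];o.append(f"{k} n{m.sum()} y {np.percentile(q[:,1],[3,50,97]).round(1)} x {np.percentile(q[:,0],[3,97]).round(1)}")
    print("\n  ".join(o))
if __name__=="__main__":
    for n in sys.argv[1:]: jaw(n)
E
python3 - <<'E'
from jaw import *
f=np.load("/tmp/w3.npz");jaw("w3",(f["im"],f["P"]))
jaw("top");jaw("scene")
E
```

```text
w3
  jaw n2156 y [ 89.4 152.7 163.2] x [21.7 73.2]
  hub n467 y [142.1 154.6 169.3] x [-9.6  8.9]
  red n567 y [128.8 133.  137.7] x [35.9 64.9]
  tubetop n2171 y [ 57.3  81.3 101.7] x [26.3 67.5]
top
  jaw n213 y [ 89.1 155.  164.5] x [21.1 72. ]
  hub n45 y [142.7 160.7 170.6] x [-10.8   8.9]
  red n41 y [129.6 133.  136.5] x [35.6 64.5]
  tubetop n177 y [ 57.6  79.9 102. ] x [26.3 70.4]
scene
  jaw n239 y [ 88.4 153.7 165.9] x [23.  70.8]
  hub n32 y [147.4 163.  172.2] x [-8.9  9.6]
  red n11 y [129.6 132.6 134.8] x [38.5 59. ]
  tubetop n126 y [ 58.8  81.6 103.2] x [25.9 69.8]
```

>>> carry_out(deltas=[0,0.001,0.05,0,0,0,0,0.001,0.1,0,0,0,0,0.001,0.12,0,0,0,0,0.001,0.12,0,0,0])

```text
time: 12.02
eef_pos: [0.478, -0.1725, 0.0965]
tcp_rot: [0.996, 0.093, -0.001, -0.001]
contact_force: [-0.5, -0.4, 0.5]
opening: 0.999
finger_force: 0.0
```

>>> carry_out(deltas=[0,0,0.03,0,0,0,0,0,0.055,0,0,0,0,0,0.0685,0,0,0,0,0,0.0685,0,0,0])

```text
time: 12.52
eef_pos: [0.4795, -0.1733, 0.0299]
tcp_rot: [0.996, 0.093, 0.001, 0.0]
contact_force: [0.4, 0.2, 0.8]
opening: 0.999
finger_force: 0.0
```

```bash
python3 g.py "[[.479,-.1736,.028,10.7]]"; python3 - <<'E'
from h import *
im,P=cam("wrist");save("w4",im,1.4)
E
python3 jaw.py wrist top
```

```text
t 12.53 p [ 0.4795 -0.1733  0.0299] psi 10.7 q [-0.55  0.19  2.1   0.    0.84  0.84] F [0.4 0.2 0.8] op 0.999 ff 0.0
delta [-0.0005  0.0002  0.0019] rot [ 0.0009 -0.0019 -0.0007]
wrist
top
  jaw n215 y [ 88.1 154.7 164.5] x [21.7 72.3]
  hub n48 y [141.2 158.8 170.9] x [-9.8  8.3]
  red n41 y [129.7 133.4 136.7] x [35.1 64.7]
  tubetop n174 y [ 57.6  79.8 101.8] x [25.6 69.8]
```

View pics/w4.png

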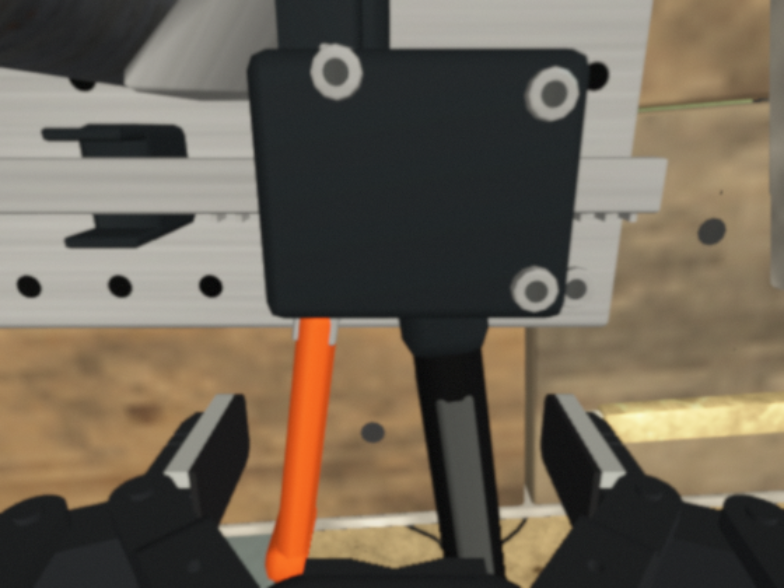

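```bash
cat > bar.py <<'E'
from jaw import *
im,P=cam("wrist");c=(P[...,:2]-O)@A.T*1000;z=P[...,2]*1000;x,y=c[...,0],c[...,1]
m=(z>40)&(z<56)&(abs(x)<5)&(y<-40)&(y>-130)&(im.min(2)>90)
C=im.astype(int);t=(C[...,0]-C[...,2]>110)&(z>50)&(z<62)&(x<-42)&(x>-75)&(y>-5)&(y<50)
v,u=np.nonzero(m)
print("bar end y",np.percentile(y[m],[1,2]).round(2) if m.sum()>20 else m.sum(),"u",np.percentile(u,99) if m.any() else 0)
if t.sum()>30:
    k,b=np.polyfit(x[t],y[t],1);print("swing",round(.15+np.arctan(k),3),"y at -60:",round(k*-60+b,1))
s=ctrl.get_state();e=(s["eef_pos"][:2]-O)@A.T*1000
print("t",round(s["time"],2),"tcp clamp",e.round(1),"z",round(s["eef_pos"][2],4),"op",round(s["opening"],3),"ff",round(s["finger_force"],1),"F clamp",(A@s["contact_force"][:2]).round(1))
E
python3 bar.py
```

```text
bar end y [-54.96 -54.78] u 469.0
swing -0.0 y at -60: 32.7
t 12.72 tcp clamp [-64.8   7.5] z 0.031 op 1.002 ff 0.0 F clamp [ 0.1 -0. ]
```

>>> carry_out(deltas=[0,0.002,0.001,0,0,0,0,0.005,0.001,0,0,0,0,0.008,0.001,0,0,0,0,0.011,0.001,0,0,0,0,0.011,0.001,0,0,0], grip=34, grip_force=25)

```text
time: 13.35
eef_pos: [0.4817, -0.1856, 0.0309]
tcp_rot: [0.995, 0.095, 0.0, 0.002]
contact_force: [-4.4, 0.6, 11.2]
opening: 0.353
finger_force: 26.8
```

```bash
python3 bar.py; python3 jaw.py top
```

```text
bar end y [-67.25 -66.89] u 472.0
swing 0.302 y at -60: 6.6
t 13.4 tcp clamp [-65.6  -4.3] z 0.0308 op 0.355 ff 26.8 F clamp [-5.3  0.9]
top
  jaw n215 y [ 88.5 142.8 152.3] x [21.6 71.8]
  hub n45 y [129.7 144.1 157. ] x [-8.4 10. ]
  red n40 y [117.7 120.8 123.8] x [36.2 64.5]
  tubetop n178 y [ 57.6  79.6 101.7] x [25.8 70.2]
```

>>> carry_out(deltas=[0,-0.003,0,0,0,0,0,-0.006,0,0,0,0,0,-0.009,0,0,0,0,0,-0.011,0,0,0,0,0,-0.011,0,0,0,0], grip=80)

```text
time: 14.08
eef_pos: [0.4794, -0.1733, 0.0287]
tcp_rot: [0.996, 0.093, 0.001, 0.001]
contact_force: [-0.1, -0.4, 0.9]
opening: 0.802
finger_force: 0.0
```

```bash
python3 bar.py; python3 jaw.py top
```

```text
bar end y [-66.25 -65.87] u 510.0
swing -0.0 y at -60: 32.7
t 14.12 tcp clamp [-65.6   8.2] z 0.0287 op 0.799 ff 0.0 F clamp [-0.1 -0.8]
top
  jaw n217 y [ 87.9 143.3 153. ] x [21.3 72.5]
  hub n45 y [130.6 146.6 159.4] x [-11.5   9.4]
  red n41 y [118.7 122.  125.3] x [34.6 64.7]
  tubetop n183 y [ 57.2  79.8 101.9] x [25.5 69.7]
```

>>> carry_out(deltas=[0,0.002,0,0,0,0,0,0.005,0,0,0,0,0,0.008,0,0,0,0,0,0.011,0,0,0,0,0,0.011,0,0,0,0], grip=34)

```text
time: 14.8
eef_pos: [0.4819, -0.1855, 0.0316]
tcp_rot: [0.995, 0.095, 0.0, 0.002]
contact_force: [-7.4, 1.7, 14.8]
opening: 0.354
finger_force: 26.8
```

```bash
python3 bar.py; python3 jaw.py top
```

```text
bar end y [-78.39 -77.86] u 504.0
swing 0.302 y at -60: 6.6
t 14.85 tcp clamp [-65.3  -4.2] z 0.0316 op 0.354 ff 26.7 F clamp [-6.5  2.5]
top
  jaw n219 y [ 88.5 130.9 140.9] x [21.6 71.8]
  hub n41 y [118.7 135.  147.2] x [-9.9  8.7]
  red n45 y [105.  109.1 112.4] x [34.2 64. ]
  tubetop n183 y [ 57.6  79.4 101.8] x [25.7 70.3]
```

>>> carry_out(deltas=[0,-0.003,0,0,0,0,0,-0.006,0,0,0,0,0,-0.009,0,0,0,0,0,-0.011,0,0,0,0,0,-0.011,0,0,0,0], grip=80)

```text
time: 15.52
eef_pos: [0.4793, -0.1733, 0.0286]
tcp_rot: [0.996, 0.093, 0.001, 0.001]
contact_force: [-0.2, -0.6, -0.6]
opening: 0.797
finger_force: 0.0
```

```bash
python3 bar.py; python3 jaw.py top
```

```text
bar end y [-77.61 -77.18] u 544.0
swing 0.0 y at -60: 32.7
t 15.57 tcp clamp [-65.7   8.2] z 0.0287 op 0.8 ff 0.0 F clamp [-0.1  0.3]
top
  jaw n213 y [ 88.3 131.6 141.2] x [21.2 72.7]
  hub n50 y [118.3 133.7 148.5] x [-9.1  8.9]
  red n46 y [105.9 109.3 113.2] x [34.6 63.7]
  tubetop n179 y [ 57.4  79.6 102. ] x [25.5 70.4]
```

>>> carry_out(deltas=[0,0.001,0,0,0,0,0,0.002,0,0,0,0,0,0.004,0,0,0,0,0,0.004,0,0,0,0,0,0.004,0,0,0,0], grip=56)

```text
time: 16.25
eef_pos: [0.4804, -0.1773, 0.029]
tcp_rot: [0.996, 0.093, 0.001, 0.001]
contact_force: [-0.3, 0.7, 5.6]
opening: 0.563
finger_force: 3.8
```

```bash
python3 bar.py; python3 jaw.py top
```

```text
bar end y [-80.27 -79.81] u 539.0
swing 0.112 y at -60: 23.3
t 16.3 tcp clamp [-65.4   4.1] z 0.029 op 0.563 ff 3.8 F clamp [-1.   1.1]
top
  jaw n210 y [ 88.3 129.2 138.6] x [21.3 72.4]
  hub n45 y [116.2 132.5 144. ] x [-9.9  9.1]
  red n40 y [103.9 107.6 110.5] x [34.4 66. ]
  tubetop n181 y [ 57.   79.5 101.6] x [25.7 70.5]
```

>>> carry_out(deltas=[0,0.001,0,0,0,0,0,0.0017,0,0,0,0,0,0.0017,0,0,0,0,0,0.0017,0,0,0,0], grip=52)

```text
time: 16.85
eef_pos: [0.4808, -0.179, 0.0291]
tcp_rot: [0.996, 0.093, 0.001, 0.001]
contact_force: [-1.1, 1.5, 5.8]
opening: 0.524
finger_force: 4.3
```

```bash
python3 bar.py; python3 jaw.py top
```

```text
bar end y [-80.82 -80.27] u 535.0
swing 0.14 y at -60: 20.5
t 16.9 tcp clamp [-65.3   2.4] z 0.0291 op 0.517 ff 4.3 F clamp [-0.6  0.9]
top
  jaw n211 y [ 87.6 129.  138.3] x [21.7 71.8]
  hub n53 y [116.6 130.6 144.3] x [-10.5   9.8]
  red n39 y [103.4 107.3 110. ] x [34.6 65.5]
  tubetop n185 y [ 57.2  79.7 101.8] x [25.2 70.1]
```

>>> carry_out(deltas=[0,0.001,0,0,0,0,0,0.002,0,0,0,0,0,0.002,0,0,0,0,0,0.002,0,0,0,0,0,0.002,0,0,0,0], grip=47)

```text
time: 17.58
eef_pos: [0.481, -0.1809, 0.0295]
tcp_rot: [0.996, 0.094, 0.001, 0.001]
contact_force: [-2.0, 1.7, 8.5]
opening: 0.47
finger_force: 9.1
```

```bash
python3 bar.py; python3 jaw.py top
```

```text
bar end y [-81.64 -81.22] u 531.0
swing 0.189 y at -60: 16.5
t 17.62 tcp clamp [-65.4   0.5] z 0.0295 op 0.47 ff 9.1 F clamp [-1.7  2.5]
top
  jaw n212 y [ 88.4 127.5 137.1] x [22.2 72. ]
  hub n44 y [114.6 130.5 139.5] x [-10.5   9.9]
  red n33 y [103.3 106.4 109.3] x [34.8 64. ]
  tubetop n185 y [ 56.9  79.1 101.5] x [25.3 70. ]
```

>>> carry_out(deltas=[0,0.0005,0,0,0,0,0,0.001,0,0,0,0,0,0.001,0,0,0,0,0,0.001,0,0,0,0,0,0.001,0,0,0,0], grip=45.5)

```text
time: 18.3
eef_pos: [0.4811, -0.1815, 0.0296]
tcp_rot: [0.996, 0.094, 0.001, 0.0]
contact_force: [-3.0, 3.1, 10.2]
opening: 0.459
finger_force: 9.9
```

>>> carry_out(deltas=[0,0,0,0,0,0,0,0,0,0,0,0,0,0,0,0,0,0,0,0,0,0,0,0,0,0,0,0,0,0])

```text
time: 18.92
eef_pos: [0.4812, -0.1815, 0.0296]
tcp_rot: [0.996, 0.094, 0.001, 0.0]
contact_force: [-2.8, 3.0, 9.9]
opening: 0.459
finger_force: 9.9
```

```bash
python3 bar.py; python3 jaw.py top scene
```

```text
bar end y [-81.92 -81.44] u 530.0
swing 0.202 y at -60: 15.2
t 18.98 tcp clamp [-65.4  -0.1] z 0.0296 op 0.46 ff 9.9 F clamp [-1.8  3.3]
top
  jaw n210 y [ 88.7 127.3 137.1] x [21.7 72.3]
  hub n60 y [114.1 132.9 144.3] x [-11.    7.7]
  red n32 y [103.6 106.8 109.5] x [34.9 65.6]
  tubetop n189 y [ 57.3  79.4 101.8] x [26.1 69.9]
scene
  jaw n207 y [ 89.2 129.9 139.3] x [22.1 71.4]
  hub n25 y [116.8 133.1 144.9] x [-11.    8.9]
  tubetop n122 y [ 58.   80.  103.3] x [26.2 69.6]
```

```bash
python3 -c "
from plant import ctrl
print(ctrl.sign_off())"
```

```text
the job is handed in; nothing more can be done
None
```

The job is handed in: the tube stands upright in the V, the pad presses it at an estimated 2.4–3.7 mm of squash (judged from the trigger force), and the gripper still holds the trigger squeezed at about 0.20 rad and 10 N; `sign_off` returned no verdict.

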